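# Hold the drying-cage gate wide for the freshly painted mask

### The job

I need both hands to lift the freshly painted mask out of the drying cage, so open its gate for me: first squeeze the brass safety bolt's tab right up to its stop so the bolt is fully drawn, then squeeze the red pinch catch and swing the gate out past its half-open detent. A spring swings the gate back, so keep hold of it and finish while still holding it with the gripper, wide open, square to the cage front or wider. Leave the paint jar, the brush pot and the gouge where they are.

Things in the scene. Friction and masses are not known exactly. Their poses are not given: they have to be found in the camera images.
- cage: Fixed grey wire drying cage, 270 deep x 294 wide x 200 mm high. Origin on the bench below the middle of its front; x points into the cage, y left as seen from in front, z up. Blue gate across the front, hung on the right: upright hinge axis at x -15, y -132 mm. Catches stand on top. Strike on the left front post: y 133 to 151, x -33 to 12, top 222 mm. Roof is flat, 200 mm high.
- bolt (a joint): Brass safety bolt on the cage roof: travel of its tab in m, 0 = home (starts at 0 to 0.004), 0.018 = fully drawn (stop). Clears the gate's staple at about 0.012. Moves with about 4 N and stays where left. The tab (28 wide, 6 thick, top 255 mm above the bench) slides along the cage's -y towards the lug; outer faces of tab and lug are 50 mm apart at 0, 32 mm when fully drawn.
- bolt_lug: Fixed brass lug of the safety bolt, 28 mm wide, 6 mm thick along y, top 255 mm above the bench. Origin at the foot of its outer (-y) face, 202 mm above the bench, at cage x 18, y -80 mm. Axes as the cage.
- bolt_grip (a point): Point to centre the fingers on to squeeze the safety bolt from above: middle of lug and tab when fully squeezed, 243 mm above the bench, 12 mm below their tops. Close the fingers along the cage's y; open 70 mm they pass either side. Keep fingertips over 222 mm high. The steel staple (top 231 mm) stands 62 to 72 mm from this point along +y.
- gate (a joint): Angle of the gate in rad: 0 shut, grows as it swings out of the front (counter-clockwise seen from above), 1.57 square to the front, stop 1.95. A spring closes it, 0.35 N m per rad. A sprung plunger on a steel arm (top 221 mm, 63 mm forward over the hinge end) makes a half-open detent at 0.9 to 1.15 rad: about 1.2 N m (6 N at the catch) to pass; let go beyond, the gate falls back to rest at 1.14.
- panel: The blue-framed wire gate, 262 wide x 200 high x 12 mm thick, with all it carries (the pinch catch too). Origin on the hinge axis at bench height; y runs along the gate from hinge to free end, x to the inside, z up. Turns with the gate.
- gate_hinge (a point): Point on the hinge axis, 200 mm above the bench. Axes as the panel.
- pinch (a joint): Red pinch catch on the gate's top, near its free end: travel of its moving tab in m, 0 = home, 0.016 = fully squeezed (stop). Its bolt leaves the strike at about 0.012. A spring of 8 N (home) to 13 N (squeezed) returns it when let go. The tab (30 wide, 6 thick, top 255 mm above the bench) moves along the panel's -y to the lug; outer faces are 46 mm apart at 0, 30 mm squeezed.
- pinch_lug: Fixed red lug of the pinch catch, 30 mm wide, 6 mm thick along y, top 255 mm above the bench: the red tab nearer the hinge. Origin at the foot of its outer (-y) face, 202 mm above the bench, 175 mm from the hinge axis. Axes as the panel.
- pinch_grip (a point): Point to centre the fingers on to squeeze the pinch catch from above: middle of lug and tab when fully squeezed, 190 mm from the hinge axis, 243 mm above the bench, 12 mm below the tab tops. Turns with the gate, axes as the panel; close the fingers along its y. Keep fingertips over 222 mm high. Held squeezed, the catch is the gate's handle.
- paint_jar: Loose red paint jar with white cap, 58 mm across, 62 mm high, on the bench to the left of the gate. Origin at the centre of its underside. Leave alone.
- brush_pot: Loose blue pot with brushes, 76 mm across, 90 mm high, brushes to about 225 mm, on the bench to the right of the gate. Origin at the centre of its underside. Leave alone.
- gouge: Loose carving gouge with wooden handle, 220 mm long, 28 mm thick, lying on the bench left of the gate's swing. Origin under it where handle meets blade; the blade points along its x. Leave alone.

How it is judged (in metres and radians):
On the way, in this order (a step that is already met when the one before it is completed fails the run):
1. the safety bolt is squeezed to its lug and fully drawn, the gate still shut (value of joint bolt above 0.015 m and contact force between the fingers and bolt_lug above 1 N and value of joint gate below 0.06 rad), for 0.1 s.
2. the pinch catch is squeezed against its lug until its bolt leaves the strike, the gate not yet open (value of joint pinch above 0.012 m and contact force between the fingers and pinch_lug above 1 N and value of joint gate below 0.15 rad), for 0.1 s.
3. the gate has swung past its half-open detent (value of joint gate above 1.25 rad), for 0.1 s.
At the end, for the whole second after the job is handed in: The gripper is holding the gate (fingers press on it with more than 1 N, nothing else props it), the gate stands still at 1.48 rad or wider (square to the cage front, 5 degrees allowed) and the safety bolt is still drawn clear of the staple (over 13 mm) (value of joint gate above 1.48 rad and velocity of joint gate between -0.1 and 0.1 rad/s and contact force between the fingers and panel above 1 N and value of joint bolt above 0.013 m and contact force between panel and paint_jar below 0.2 N and contact force between panel and gouge below 0.2 N and contact force between panel and brush_pot below 0.2 N); the arm keeps its last pose, push and grip.
It fails at once if the paint jar is moved or knocked over (distance of paint_jar from where it was at the start of the episode above 0.03 m or angle between paint_jar's own z axis and vertical above 0.4 rad).
It fails at once if the brush pot is moved or knocked over (distance of brush_pot from where it was at the start of the episode above 0.03 m or angle between brush_pot's own z axis and vertical above 0.4 rad).
It fails at once if the gouge is moved (distance of gouge from where it was at the start of the episode above 0.04 m).
It also fails if it takes over 48 s, if anything falls off the work surface, if the arm or the gripper's body presses on something with over 40 N, if the wrist force passes 120 N, or if a joint passes its speed limit or range.

### The arm

A 6-joint arm with a two-finger parallel gripper is mounted at the origin on the work surface. World frame = base frame: x ahead of the robot, y to its left, z up, the work surface at z = 0. Lengths are in m, angles in degrees, forces in N, time in s.
With the tool pointing down it reaches from about 0.4 to 0.825 m from the base axis. Payload 7 kg.
Tool frame: the origin (TCP) lies midway between the tips of the shut fingers; the grasp point (between the pads) lies 19 mm behind it; z points along the fingers, y is the line along which they close (so a half turn about z gives the same grasp; the last joint's range is limited). The gripper opens to 88 mm and grips with 3 to 60 N. Pads are 19 mm wide; open, the fingers measure 130 mm over their backs; the gripper's body (78 mm by 193 mm) begins 47 mm behind the grasp point.
Start: joints at [-50.128, 20.546, 0.682, 0, -70.136, -16.507], TCP at [0.268, -0.62, 0.227] pointing down, gripper open.
Joint ranges: [-176.03, 176.03], [-82.01, 121.73], [-58.28, 71.71], [-173.87, 95.51], [-174.79, -0.11], [-173.66, 173.66]. Speed limits (degrees/s): [136.94, 136.94, 172.46, 180, 180, 180].

### API

Orientations are given as [roll, pitch, yaw] about the fixed x, y, z axes, in that order (R = Rz(yaw) Ry(pitch) Rx(roll)).
In Python, from plant import ctrl gives the robot as it stands. The module is installed in compiled form; this text tells all that it offers.
- The arm moves only by the tool send_rows, never from a script. Its argument "plan" is a list that holds one entry, the list of rows, each a list of 6 numbers: the shift along the tool's x, y, z in a scale on which 1.0 is 600 mm, then the turn, a rotation vector about the tool's x, y, z in shares of 45 degrees (1.0 is 45 degrees). A call has 1 to 8 rows; each row is the pose to reach, as a shift and turn from the pose commanded when the call began, along the tool's axes at that moment; what a row does not reach only later rows make up. A row lasts 1/12 s, in which the tool goes at most 41.7 mm and 7.16 degrees, less where a joint would pass 70% of its speed; a pose out of reach is approached as far as the arm can. Shift and turn numbers lie between -1 and 1, and a call with a number outside is refused. A call with a gripper value outside its range is refused whole. "fingers" is the opening, from 0 (shut) to 1 (fully open), set as the call begins (left out, the last holds). The fingers move at their own pace and stop on an object; the grip force is fixed at half the most. Time passes only in rows, so rows that repeat a pose let the fingers close. It gives the time, the measured TCP pose, the force, the opening and the grip force at its end, in the units of the state.
- ctrl.get_obs(): the state, without advancing time (a new reading comes with each control period).
- ctrl.snapshot(name): name is "scene" or "top"; returns a dict with "img" (480x640x3 uint8, red, green, blue), "K" (3x3 intrinsics, pixels), "k1" (the pictures are not rectified: a ray, as slopes to the right and down, at radius r is drawn at 1 + k1 r^2 times it, then the intrinsics apply), "pose" (4x4, takes a point from camera to world coordinates). Camera axes: x right, y down, z forward; pixel columns grow to the right and rows downward; lengths in m; the calibration is good to about 2 mm. A picture is of the moment at which its call begins. There is no depth.
- ctrl.close_job(): hands the job in; it is judged then, once.
The state is a dict: "clock": time; "joint_pos": joint angles; "qvel": joint speeds; "tau": joint torques, N m; "tool_pos": TCP position; "orientation": TCP orientation; "force": force on the tool from outside, world axes, zero at the start; "moment": the same for the moment, N m; "opening": finger opening in m; "gripper_force": force on a finger pad.
Only numpy, scipy, OpenCV 4.12 (cv2) and the standard library are available. Lean on these libraries where they do the work, as an engineer would, in place of code of your own. Each camera call takes 0.05 s, during which the arm holds its last target. There are 200 camera calls.

## Working session

There is one attempt and no reset: what is moved stays moved. The work goes in short steps, Python scripts to look and compute and a tool call to move; the robot and the scene stay as the last step left them, time stands still between calls to the robot, and variables do not carry over. Pictures are saved under pics/ and viewed, at most 10 in all, crops included, and the job is handed in when it is done.

Besides the shell and the picture viewer there is one more tool, called after "Call:" as a command line: name --argument value ..., lists and objects as JSON in quotes. send_rows: Moves the arm, as the interface text tells. Its arguments: {"type":"object","properties":{"plan":{"type":"array","items":{"type":"array","items":{"type":"array","items":{"type":"number"}}}},"fingers":{"type":"number"}},"required":["plan"]}

```bash
mkdir -p pics
python3 - <<'E'
from plant import ctrl
import cv2,pickle
print(ctrl.get_obs())
for n in("scene","top"):
    s=ctrl.snapshot(n); pickle.dump(s,open(n+'.pkl','wb')); cv2.imwrite(f'pics/{n}0.png',s['img'][:,:,::-1]); print(n,s['K'],s['k1'],s['pose'])
E
```

```text
{'clock': 0.0, 'joint_pos': array([-5.01270900e+01,  2.05921089e+01,  6.34278052e-01, -2.02901694e-02,
       -7.01357837e+01, -1.65053329e+01]), 'qvel': array([-0.04954562,  0.06714965,  0.15663837,  0.01781518,  0.03753039,
        0.02262174]), 'tau': array([-1.67032135e-04, -5.82702613e+01,  2.93050861e+01,  6.99724317e+00,
        6.79077086e-03, -1.48189620e-04]), 'tool_pos': array([ 0.26749195, -0.61920735,  0.22561838]), 'orientation': array([ 1.79904824e+02, -8.31090676e-03, -1.56639326e+02]), 'force': array([ 0.25308058, -0.30439336, -0.18951425]), 'moment': array([ 0.02664675,  0.01066798, -0.03250473]), 'gripper_force': 0.0, 'opening': 0.08772155640027886}
scene [[531.02857527   0.         322.91189977]
 [  0.         531.02857527 238.85786111]
 [  0.           0.           1.        ]] -0.12220306234169807 [[-0.92040275 -0.28825164  0.26413968  0.26164179]
 [-0.39089334  0.66493472 -0.63644655  0.69111649]
 [ 0.00782112 -0.6890376  -0.72468339  0.86032217]
 [ 0.          0.          0.          1.        ]]
top [[546.15459423   0.         310.98068718]
 [  0.         546.15459423 228.42908007]
 [  0.           0.           1.        ]] -0.09521744510856223 [[-8.17293269e-04 -9.94928174e-01  1.00584598e-01  4.08364438e-01]
 [-9.99906689e-01 -5.58516258e-04 -1.36492126e-02  5.13179971e-02]
 [ 1.36361643e-02 -1.00586368e-01 -9.94834880e-01  1.17139370e+00]
 [ 0.00000000e+00  0.00000000e+00  0.00000000e+00  1.00000000e+00]]
```

View pics/scene0.png

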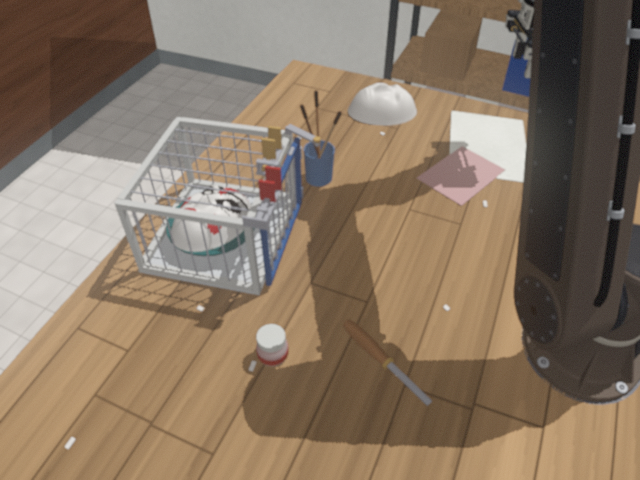

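View pics/top0.png

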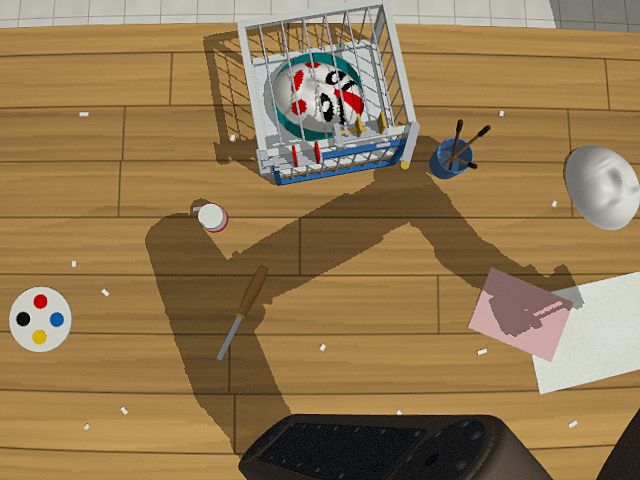

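The scene view shows the cage with the red catch at (270,183), the brass bolt at (272,140), the jar at (272,345), the pot at (319,165) and the gouge at (388,362). In the top view the red tabs are at (295,155) and (318,152), brass at (362,130) and (381,122), and the roof's back corners at (240,22) and (383,5).

```bash
cat > h.py <<'E'
import numpy as np,cv2,pickle
def ray(s,uv):
    K=s['K'];d=np.array([s['k1'],0,0,0,0.])
    # r-based single-coefficient distortion same as OpenCV k1
    p=cv2.undistortPoints(np.array(uv,float).reshape(-1,1,2),K,d)[:,0]
    R=s['pose'][:3,:3];return s['pose'][:3,3],np.c_[p,np.ones(len(p))]@R.T
def onz(s,uv,z):
    o,d=ray(s,uv);return o+d*((z-o[2])/d[:,2])[:,None]
def proj(s,X):
    T=np.linalg.inv(s['pose']);r,_=cv2.Rodrigues(T[:3,:3])
    return cv2.projectPoints(np.array(X,float),r,T[:3,3],s['K'],np.array([s['k1'],0,0,0,0.]))[0][:,0]
E
python3 - <<'E'
from h import *
s=pickle.load(open('top.pkl','rb'));c=pickle.load(open('scene.pkl','rb'))
a=s['img'][0:200,225:425,::-1];cv2.imwrite('pics/t1.png',cv2.resize(a,None,fx=3,fy=3,interpolation=cv2.INTER_CUBIC))
a=c['img'][110:290,110:340,::-1];cv2.imwrite('pics/s1.png',cv2.resize(a,None,fx=3,fy=3,interpolation=cv2.INTER_CUBIC))
E
```

```text
(no output)
```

View pics/t1.png

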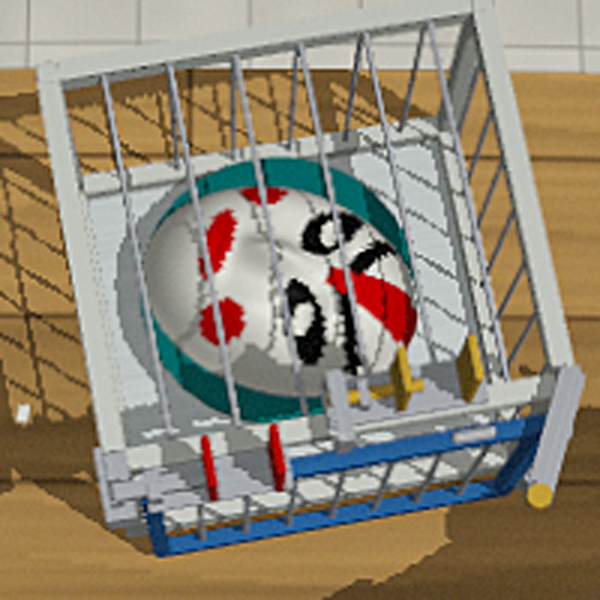

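View pics/s1.png

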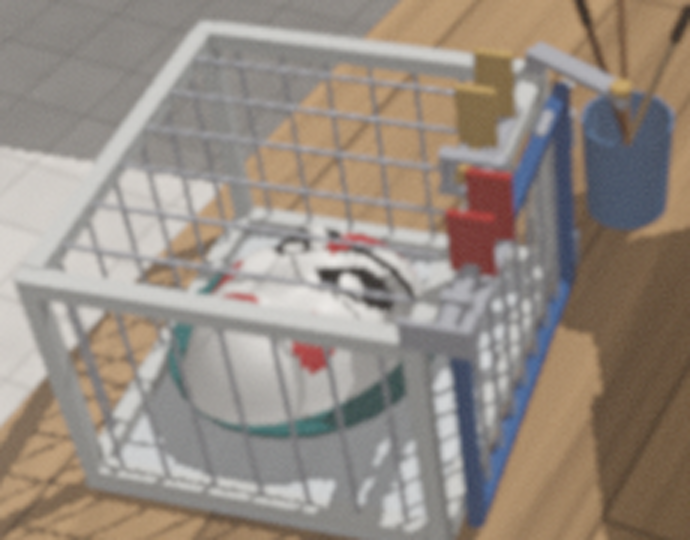

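The crops show roof back corners at (38,68) and (493,2) in the top crop, and (20,275) and (205,22) in the scene crop. All four tab tops are clear in the scene crop, so I'll fit the cage x, y and yaw to these points.

```bash
cat > fit.py <<'E'
from h import *
from scipy.optimize import least_squares
s=pickle.load(open('top.pkl','rb'));c=pickle.load(open('scene.pkl','rb'))
# (cage xyz mm, crop pixel); b=bolt travel, px = pinch tab centre x
def pts(b,px):
    T=[((270,147,200),(38,67)),((270,-147,200),(493,0)),((12,151,222),(95,450)),]
    S=[((270,147,200),(20,277)),((270,-147,200),(205,22)),
     ((32,-74,255),(475,50)),((4,-74,255),(513,55)),((32,-30-b,255),(457,87)),((4,-30-b,255),(495,91)),
     ((px+15,49,255),(468,170)),((px-15,49,255),(513,176)),((px+15,89,255),(447,210)),((px-15,89,255),(493,215))]
    return T,S
def W(p,X):
    x,y,a=p[:3];R=np.array([[np.cos(a),-np.sin(a),0],[np.sin(a),np.cos(a),0],[0,0,1]])
    return np.array(X)/1000@R.T+[x,y,0]
def res(p):
    T,S=pts(p[3],p[4]);r=[]
    for im,L,off in((s,T,(225,0)),(c,S,(110,110))):
        u=(np.array([q for _,q in L])+.5)/3-.5+off
        r.append(proj(im,W(p,[x for x,_ in L]))-u)
    return np.vstack(r).ravel()
f=least_squares(res,[.65,.05,.1,2,-15],loss='soft_l1')
if __name__=='__main__':
    p=f.x;print(p,np.degrees(p[2]));print(res(p).reshape(-1,2).round(1))
    print('boltgrip',W(p,[[18,-64,243]]),'hinge',W(p,[[-15,-132,200]]),'pinch',W(p,[[p[4],58,243]]))
    for n,im,q,z in(('jar',s,(212,216),.062),('jar2',c,(271,337),.062),('pot',s,(451,158),.09),('gouge',s,(250,300),.02),('gend',s,(264,268),.02),('gtip',s,(219,359),.01)):
        print(n,onz(im,[q],z).round(3))
E
python3 fit.py
```

```text
[  0.65828256  -0.01509241   0.17867915   0.5550047  -14.53408998] 10.237561141740423
[[-0.5  0. ]
 [ 0.1 -2.1]
 [-0.2  0.9]
 [-1.9 -0.5]
 [-0.  -1.8]
 [ 0.2 -0.4]
 [ 1.1 -0.3]
 [-0.4 -0.2]
 [ 0.9  0.4]
 [-0.6 -0.4]
 [ 0.3 -0. ]
 [-0.4  0.1]
 [ 0.6  1. ]]
boltgrip [[ 0.6873707  -0.07487435  0.243     ]] hinge [[ 0.66698172 -0.14765683  0.2       ]] pinch [[0.63367153 0.03940104 0.243     ]]
jar [[0.546 0.239 0.062]]
jar2 [[0.543 0.247 0.062]]
pot [[ 0.662 -0.249  0.09 ]]
gouge [[0.374 0.163 0.02 ]]
gend [[0.441 0.134 0.02 ]]
gtip [[0.25  0.229 0.01 ]]
```

```bash
cat >> h.py <<'E'
from scipy.spatial.transform import Rotation as Ro
def rel(x,y,z,yaw,P=None,o=None):
    """row (cm,deg) from measured pose (or given one) to tool-down target"""
    if P is None:
        from plant import ctrl
        g=ctrl.get_obs();P,o=g['tool_pos'],g['orientation']
    R=Ro.from_euler('xyz',o,degrees=True);t=Ro.from_euler('xyz',[180,0,yaw],degrees=True)
    return np.r_[R.inv().apply(np.array([x,y,z])-P)*100,(R.inv()*t).as_rotvec(degrees=True)].round(2)
E
python3 -c "
from h import *
print(rel(.687,-.075,.31,-169.76))"
```

```text
[-6.009e+01  3.334e+01 -8.390e+00  8.000e-02 -2.000e-02  1.312e+01]
```

The manual's scale: shifts go in shares of 600 mm and turns go in shares of 45 degrees. Converting my numbers, -29 cm / 60 = -0.4833, -8.4 cm / 60 = -0.14, 13.1 degrees / 45 = 0.2911.

Call:
send_rows --plan '[[[-0.05,0.0283,-0.0467,0,0,0.0444],[-0.1,0.055,-0.0933,0,0,0.0889],[-0.1667,0.0917,-0.14,0,0,0.1333],[-0.2333,0.13,-0.14,0,0,0.1778],[-0.3,0.1667,-0.14,0,0,0.2222],[-0.3667,0.2033,-0.14,0,0,0.2667],[-0.425,0.2367,-0.14,0,0,0.2911],[-0.4833,0.2683,-0.14,0,0,0.2911]]]' --fingers 0.8

```text
clock: 0.77
tool_pos: [0.4559, -0.374, 0.3105]
orientation: [180.0, 0.0, -169.8]
force: [1.2, 0.2, -0.5]
opening: 0.0699
gripper_force: 0.0
```

```bash
python3 -c "
from h import *
print(rel(.687,-.075,.30,-169.76))"
```

```text
[-2.803e+01  2.534e+01  1.060e+00  1.000e-02  0.000e+00 -6.000e-02]
```

Scaled: -23 cm / 60 = -0.3833, 20.8 cm / 60 = 0.3467.

Call:
send_rows --plan '[[[-0.05,0.045,0,0,0,0],[-0.1,0.09,0,0,0,0],[-0.15,0.135,0,0,0,0],[-0.2,0.18,0,0,0,0],[-0.25,0.225,0,0,0,0],[-0.3,0.27,0,0,0,0],[-0.3417,0.3083,0,0,0,0],[-0.3833,0.3467,0,0,0,0]]]'

```text
clock: 1.43
tool_pos: [0.6453, -0.1282, 0.31]
orientation: [180.0, -0.0, -169.7]
force: [0.6, -0.7, 0.7]
opening: 0.0705
gripper_force: 0.0
```

Scaled: -5 cm / 60 = -0.0833, 4.5 cm / 60 = 0.075.

Call:
send_rows --plan '[[[-0.0333,0.03,0,0,0,0],[-0.0667,0.06,0,0,0,0],[-0.0833,0.075,0.0083,0,0,0],[-0.0833,0.075,0.0167,0,0,0],[-0.0833,0.075,0.0167,0,0,0],[-0.0833,0.075,0.0167,0,0,0]]]'

```text
clock: 1.93
tool_pos: [0.685, -0.0776, 0.2997]
orientation: [180.0, -0.1, -169.8]
force: [-0.1, 0.1, 0.8]
opening: 0.07
gripper_force: 0.0
```

Run:
```python
from h import *
from plant import ctrl
from fit import W,f
print(rel(.6874,-.0749,.227,-169.76))
for n in("scene","top"):
    s=ctrl.snapshot(n); pickle.dump(s,open(n+'1.pkl','wb'))
    u,v=proj(s,[[.687,-.075,.28]])[0].astype(int); print(n,u,v)
    a=s['img'][max(v-90,0):v+90,max(0,u-100):u+100,::-1]
    cv2.imwrite(f'pics/a_{n}.png',cv2.resize(a,None,fx=2,fy=2,interpolation=cv2.INTER_CUBIC)) if n=='top' else cv2.imwrite(f'pics/a_{n}.png',cv2.resize(a,None,fx=3,fy=3,interpolation=cv2.INTER_CUBIC))
```

```text
[-0.3   0.23  7.27  0.   -0.1   0.01]
scene 273 118
top 378 117
```

View pics/a_scene.png

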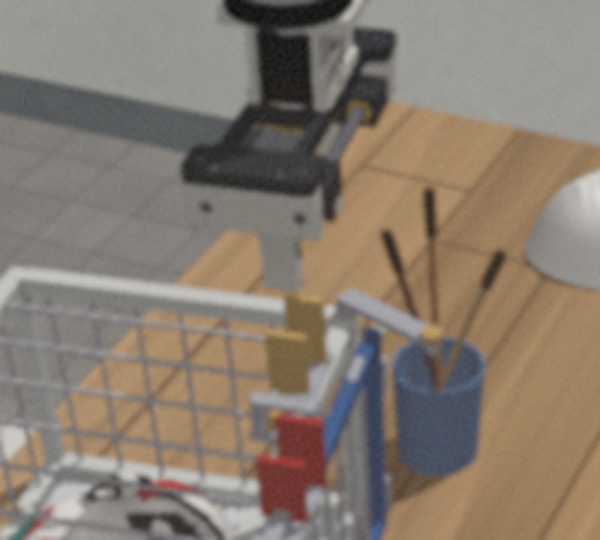

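The near fingertip (crop 281,288) hangs just above the brass tabs, as planned. I'll check its projected position, then descend.

Run:
```python
from h import *
s=pickle.load(open('scene1.pkl','rb'));a=np.radians(100.24)
for d in(.035,.045,.056): print((proj(s,[[.685+d*np.cos(a),-.0776+d*np.sin(a),.2997]])[0]-[173,28])*3)
```

```text
[286.93855656 275.47210327]
[282.20041642 284.3476896 ]
[276.91191696 294.26218217]
```

Scaled: 3.2 cm / 60 = 0.0533, 2.2 cm / 60 = 0.0367.

Call:
send_rows --plan '[[[-0.005,0.0033,0.0167,0,0,0],[-0.005,0.0033,0.0367,0,0,0],[-0.005,0.0033,0.0533,0,0,0],[-0.005,0.0033,0.0533,0,0,0]]]'

```text
clock: 2.37
tool_pos: [0.6867, -0.0746, 0.2648]
orientation: [179.9, -0.3, -169.8]
force: [-0.6, 0.2, -1.0]
opening: 0.0701
gripper_force: 0.0
```

Scaled: 3.7 cm / 60 = 0.0617, 3.6 cm / 60 = 0.06.

Call:
send_rows --plan '[[[0,0,0.0133,0,0,0],[0,0,0.0267,0,0,0],[0,0,0.04,0,0,0],[0,0,0.0533,0,0,0],[0,0,0.06,0,0,0],[0,0,0.0617,0,0,0],[0,0,0.0617,0,0,0]]]'

```text
clock: 2.95
tool_pos: [0.6882, -0.0745, 0.2311]
orientation: [-180.0, -0.0, -169.7]
force: [-0.4, 0.0, 0.3]
opening: 0.0699
gripper_force: 0.0
```

Call:
send_rows --plan '[[[0,0,0,0,0,0],[0,0,0,0,0,0],[0,0,0,0,0,0],[0,0,0,0,0,0],[0,0,0,0,0,0],[0,0,0,0,0,0],[0,0,0,0,0,0],[0,0,0,0,0,0]]]' --fingers 0.25

```text
clock: 3.62
tool_pos: [0.6888, -0.075, 0.232]
orientation: [-180.0, 0.1, -169.7]
force: [1.3, 0.7, 3.2]
opening: 0.0308
gripper_force: 30.1
```

Call:
send_rows --plan '[[[0,0,0,0,0,0],[0,0,0,0,0,0],[0,0,0,0,0,0]]]'

```text
clock: 3.87
tool_pos: [0.6887, -0.075, 0.232]
orientation: [-180.0, 0.1, -169.7]
force: [1.9, -1.2, 2.8]
opening: 0.0308
gripper_force: 30.1
```

Call:
send_rows --plan '[[[0,0,0,0,0,0],[0,0,0,0,0,0],[0,0,0,0,0,0],[0,0,0,0,0,0],[0,0,0,0,0,0],[0,0,0,0,0,0]]]' --fingers 0.7

```text
clock: 4.37
tool_pos: [0.6881, -0.0746, 0.2312]
orientation: [180.0, -0.0, -169.7]
force: [-0.5, 0.7, 0.4]
opening: 0.0604
gripper_force: 0.0
```

Scaled: -7 cm / 60 = -0.1167, -6.5 cm / 60 = -0.1083.

Call:
send_rows --plan '[[[0,0,-0.0167,0,0,0],[0,0,-0.0417,0,0,0],[0,0,-0.0667,0,0,0],[0,0,-0.0917,0,0,0],[0,0,-0.1083,0,0,0],[0,0,-0.1167,0,0,0],[0,0,-0.1167,0,0,0]]]'

```text
clock: 4.95
tool_pos: [0.6888, -0.0745, 0.3031]
orientation: [-180.0, 0.1, -169.7]
force: [0.2, 0.2, 0.7]
opening: 0.0613
gripper_force: 0.0
```

```bash
python3 -c "
from h import *
print(rel(.6337,.0394,.30,-169.76))"
```

```text
[ 3.390e+00  1.219e+01  3.000e-01 -1.000e-02  1.300e-01  3.000e-02]
```

Scaled: 12.7 cm / 60 = 0.2117, 3.4 cm / 60 = 0.0567.

Call:
send_rows --plan '[[[0.0133,0.05,0,0,0,0],[0.0267,0.1,0,0,0,0],[0.04,0.15,0,0,0,0],[0.05,0.1833,0,0,0,0],[0.0567,0.2083,0,0,0,0],[0.0567,0.2117,0.0167,0,0,0],[0.0567,0.2117,0.0333,0,0,0],[0.0567,0.2117,0.05,0,0,0]]]'

```text
clock: 5.62
tool_pos: [0.6319, 0.0442, 0.2697]
orientation: [180.0, -0.1, -169.7]
force: [0.4, -0.0, 0.1]
opening: 0.0613
gripper_force: 0.0
```

Scaled: 0.2 cm / 60 = 0.0033.

Call:
send_rows --plan '[[[0,0,0.0033,0,0,0],[0,0,0.0033,0,0,0]]]'

```text
clock: 5.78
tool_pos: [0.6318, 0.0433, 0.2674]
orientation: [-180.0, -0.2, -169.8]
force: [-0.1, -0.4, 0.5]
opening: 0.0616
gripper_force: 0.0
```

Run:
```python
from h import *
from plant import ctrl
print(rel(.6328,.0443,.232,-169.76))
s=ctrl.snapshot("scene")
a=s['img'][60:220,190:370,::-1]
cv2.imwrite('pics/b.png',cv2.resize(a,None,fx=3,fy=3,interpolation=cv2.INTER_CUBIC))
```

```text
[-0.13  0.08  3.54 -0.03 -0.19 -0.04]
```

View pics/b.png

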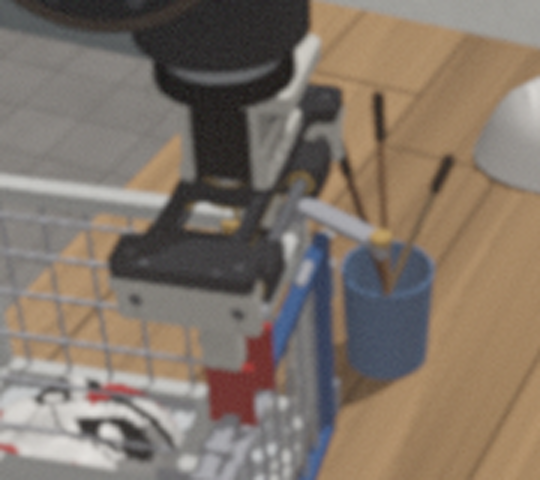

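The near finger (crop 225,345) hangs in front of the red tab (230,390), and the brass bolt is clear of it. Descending and squeezing.

Scaled: 3.6 cm / 60 = 0.06, 3 cm / 60 = 0.05.

Call:
send_rows --plan '[[[-0.0017,0.0017,0.0167,0,0,0],[-0.0017,0.0017,0.0333,0,0,0],[-0.0017,0.0017,0.05,0,0,0],[-0.0017,0.0017,0.06,0,0,0],[-0.0017,0.0017,0.06,0,0,0],[-0.0017,0.0017,0.06,0,0,0]]]'

```text
clock: 6.33
tool_pos: [0.6329, 0.0454, 0.233]
orientation: [-180.0, -0.1, -169.7]
force: [0.4, -0.8, 0.4]
opening: 0.0616
gripper_force: 0.0
```

Scaled: -0.5 cm / 60 = -0.0083, -0.4 cm / 60 = -0.0067.

Call:
send_rows --plan '[[[0,-0.0033,0,0,0,0],[0,-0.0067,0,0,0,0],[0,-0.0083,0,0,0,0],[0,-0.0083,0,0,0,0],[0,-0.0083,0,0,0,0],[0,-0.0083,0,0,0,0],[0,-0.0083,0,0,0,0],[0,-0.0083,0,0,0,0]]]' --fingers 0.1

```text
clock: 7.0
tool_pos: [0.6343, 0.0391, 0.2339]
orientation: [-179.9, 0.0, -169.8]
force: [2.4, -6.3, -1.4]
opening: 0.0292
gripper_force: 30.1
```

Call:
send_rows --plan '[[[0,0,0,0,0,0],[0,0,0,0,0,0],[0,0,0,0,0,0]]]'

```text
clock: 7.25
tool_pos: [0.6343, 0.0391, 0.2339]
orientation: [-179.9, 0.0, -169.8]
force: [2.3, -6.9, -1.7]
opening: 0.0289
gripper_force: 30.1
```

Scaled: 6.5 cm / 60 = 0.1083, 5.71 cm / 60 = 0.0952, -17.5 degrees / 45 = -0.3889.

Call:
send_rows --plan '[[[0.0138,-0.0003,0,0,0,-0.0556],[0.0277,-0.0012,0,0,0,-0.1111],[0.0413,-0.0027,0,0,0,-0.1667],[0.055,-0.0048,0,0,0,-0.2222],[0.0685,-0.0075,0,0,0,-0.2778],[0.082,-0.0108,0,0,0,-0.3333],[0.0952,-0.0147,0,0,0,-0.3889],[0.1083,-0.0192,0,0,0,-0.4444]]]'

```text
clock: 7.92
tool_pos: [0.573, 0.0155, 0.2339]
orientation: [-179.8, 0.0, -149.6]
force: [9.8, -12.4, -8.1]
opening: 0.0291
gripper_force: 30.1
```

Run:
```python
from h import *
from plant import ctrl
g=ctrl.get_obs();d=g['tool_pos'][:2]-[.6670,-.1477];print(np.hypot(*d),np.degrees(np.arctan2(d[1],d[0]))-100.24,g['orientation'],g['force'],g['moment'],g['joint_pos'].round(1),g['opening'])
```

```text
0.18836176742399935 19.69083321170251 [-1.79811969e+02  4.87066174e-02 -1.49646836e+02] [  9.77553685 -12.39006782  -8.08647794] [-3.56852136 -3.10465622  0.06218315] [ 21.2  10.7 -12.    0.2 -67.2 -80.9] 0.02911513541510242
```

Scaled: 6.5 cm / 60 = 0.1083, 5.71 cm / 60 = 0.0952, -20 degrees / 45 = -0.4444.

Call:
send_rows --plan '[[[0.0138,-0.0008,0,0,0,-0.0556],[0.0277,-0.0022,0,0,0,-0.1111],[0.0413,-0.0042,0,0,0,-0.1667],[0.055,-0.0068,0,0,0,-0.2222],[0.0685,-0.01,0,0,0,-0.2778],[0.082,-0.0138,0,0,0,-0.3333],[0.0952,-0.018,0,0,0,-0.3889],[0.1083,-0.0228,0,0,0,-0.4444]]]'

```text
clock: 8.58
tool_pos: [0.5238, -0.0275, 0.2339]
orientation: [-179.9, 0.1, -129.6]
force: [7.5, -2.6, -6.2]
opening: 0.0291
gripper_force: 30.1
```

```bash
cat > st.py <<'E'
from h import *
from plant import ctrl
g=ctrl.get_obs();d=g['tool_pos'][:2]-[.6670,-.1477];a=np.arctan2(d[1],d[0]);F=g['force']
print('r',np.hypot(*d),'th',np.degrees(a)-100.24,'yawth',g['orientation'][2]+169.76,'Frad',F[:2]@[np.cos(a),np.sin(a)],'Ftan',F[:2]@[-np.sin(a),np.cos(a)],'Fz',F[2],g['moment'].round(1),g['joint_pos'].round(1),g['opening'])
E
python3 st.py
```

```text
r 0.18696190931140708 th 39.75608865504013 yawth 40.131976911561594 Frad -7.450626135490247 Ftan -2.824910080746582 Fz -6.200084540769495 [-0.7 -2.1  0. ] [ 18.5   5.9 -17.7   0.1 -66.3 -58.1] 0.029128899690848382
```

Good. On through the detent.

Scaled: 6.5 cm / 60 = 0.1083, 5.71 cm / 60 = 0.0952, -20 degrees / 45 = -0.4444.

Call:
send_rows --plan '[[[0.0138,-0.0005,0,0,0,-0.0556],[0.0277,-0.0015,0,0,0,-0.1111],[0.0413,-0.0033,0,0,0,-0.1667],[0.055,-0.0058,0,0,0,-0.2222],[0.0685,-0.0087,0,0,0,-0.2778],[0.082,-0.0122,0,0,0,-0.3333],[0.0952,-0.0162,0,0,0,-0.3889],[0.1083,-0.0208,0,0,0,-0.4444]]]'

```text
clock: 9.25
tool_pos: [0.4921, -0.0843, 0.2338]
orientation: [-179.9, 0.2, -109.6]
force: [6.5, 2.2, -5.8]
opening: 0.0288
gripper_force: 30.1
```

```bash
python3 st.py
```

```text
r 0.1860076037849477 th 59.81604347259518 yawth 60.132782427815314 Frad -5.3278497880971605 Ftan -4.28864911293268 Fz -5.795979468608935 [ 1.  -1.8 -0.2] [ 12.8   3.4 -20.4  -0.1 -66.  -32.4] 0.02879368886484901
```

Scaled: 6.5 cm / 60 = 0.1083, 5.71 cm / 60 = 0.0952, -20 degrees / 45 = -0.4444.

Call:
send_rows --plan '[[[0.0138,-0.0005,0,0,0,-0.0556],[0.0277,-0.0015,0,0,0,-0.1111],[0.0413,-0.0033,0,0,0,-0.1667],[0.055,-0.0058,0,0,0,-0.2222],[0.0685,-0.0083,0,0,0,-0.2778],[0.082,-0.0117,0,0,0,-0.3333],[0.0952,-0.0155,0,0,0,-0.3889],[0.1083,-0.02,0,0,0,-0.4444]]]'

```text
clock: 9.92
tool_pos: [0.4815, -0.1499, 0.2339]
orientation: [-179.8, 0.1, -89.6]
force: [6.6, 4.5, -3.3]
opening: 0.0286
gripper_force: 30.1
```

```bash
python3 st.py
```

```text
r 0.18553030925202255 th -279.55039312564054 yawth 80.14877096326637 Frad -6.695729204190026 Ftan -4.427878565091089 Fz -3.3205410054348734 [ 1.3 -1.6 -0.1] [  5.    3.9 -19.9  -0.  -66.   -4.6] 0.02861175690282096
```

Scaled: 5.24 cm / 60 = 0.0873, 4.6 cm / 60 = 0.0767, -16 degrees / 45 = -0.3556.

Call:
send_rows --plan '[[[0.0138,-0.0005,0,0,0,-0.0556],[0.0277,-0.0017,0,0,0,-0.1111],[0.0413,-0.0037,0,0,0,-0.1667],[0.055,-0.0062,0,0,0,-0.2222],[0.0685,-0.0092,0,0,0,-0.2778],[0.0767,-0.0117,0,0,0,-0.3111],[0.082,-0.013,0,0,0,-0.3333],[0.0873,-0.0142,0,0,0,-0.3556]]]'

```text
clock: 10.58
tool_pos: [0.4897, -0.2022, 0.2339]
orientation: [-179.9, 0.0, -73.7]
force: [3.1, 3.9, -0.5]
opening: 0.029
gripper_force: 30.1
```

Call:
send_rows --plan '[[[0,0,0,0,0,0],[0,0,0,0,0,0],[0,0,0,0,0,0],[0,0,0,0,0,0],[0,0,0,0,0,0],[0,0,0,0,0,0],[0,0,0,0,0,0],[0,0,0,0,0,0]]]'

```text
clock: 11.25
tool_pos: [0.4896, -0.202, 0.2339]
orientation: [-179.9, -0.0, -73.8]
force: [3.3, 3.4, -0.7]
opening: 0.0287
gripper_force: 30.1
```

```bash
python3 st.py
python3 - <<'E'
from h import *
from plant import ctrl
s=ctrl.snapshot("scene");cv2.imwrite('pics/end.png',s['img'][:,:,::-1])
E
```

```text
r 0.18552532248071077 th -263.2300065538474 yawth 96.00769689761741 Frad -4.194255210281531 Ftan -2.280886775984719 Fz -0.7158907522476732 [ 1.4 -0.7 -0.1] [ -1.2   6.5 -17.   -0.  -66.4  17.5] 0.028736916872898238
```

View pics/end.png

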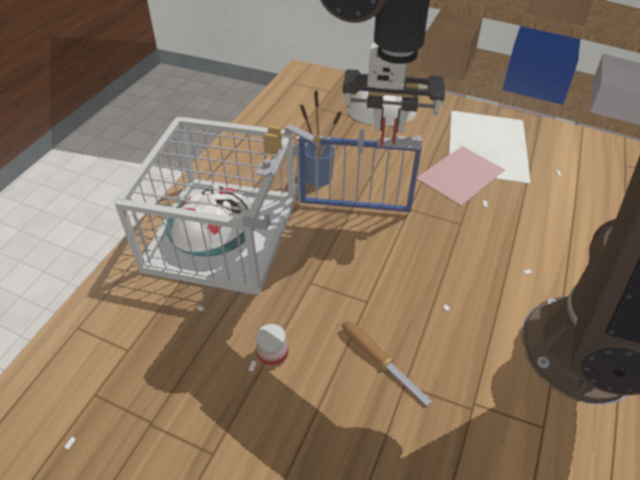

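The gate (300–420, 140–210) stands wide open in the gripper. The jar, pot and gouge are where they were.

```bash
python3 -c "
from plant import ctrl
print(ctrl.close_job())"
```

```text
the job is handed in; nothing more can be done
None
```

I drew the safety bolt, squeezed the pinch catch and handed in the job with the gripper holding the gate still at about 96° (1.68 rad); the jar, pot and gouge were left untouched, and no verdict came back.

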